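Put the impact sockets back in their case and slide it shut

ROBOT

A 6-joint arm with a two-finger parallel gripper is mounted at the origin on the work surface. World frame = base frame: x ahead of the robot, y to its left, z up, the work surface at z = 0. Lengths are in m, angles in rad, forces in N, time in s.
With the tool pointing down it reaches from about 0.325 to 0.875 m from the base axis. Payload 4.4 kg.
Tool frame: the origin (TCP) lies midway between the tips of the shut fingers; the grasp point (between the pads) lies 19 mm behind it; z points along the fingers, y is the line along which they close (so a half turn about z gives the same grasp; the last joint's range is limited). The gripper opens to 85 mm and grips with 20 to 120 N. Pads are 22 mm wide; open, the fingers measure 114 mm over their backs; the gripper's body (76 mm by 85 mm) begins 54 mm behind the grasp point. The pads swing forward as they close: fully open they stand 13 mm farther back than shut.
Start: joints at [-1.47, 0.207, 1.542, -0, 1.393, -0.15], TCP at [0.143, -0.557, 0.231] pointing down, gripper open.
Joint ranges: [-2.73, 2.73], [-0.86, 2.22], [0.23, 2.46], [-1.11, 4.25], [0.08, 2.63], [-2.82, 2.82]. Speed limits (rad/s): [2.79, 2.79, 3.14, 3.14, 3.14, 3.14].

INTERFACE

Orientations are given as a rotation vector (axis times angle).
In Python, from bench import ctrl, cams, finish_job gives the robot as it stands.
- The arm moves only by the tool apply_moves, never from a script. Its argument "targets" is a list of rows, each a list of 5 numbers: the gripper command: -1 is shut, 1 is fully open, values between are in proportion, then the shift along the tool's x, y, z in m, then the turn about the tool's z in rad. In form: [[grip, dx, dy, dz, spin], ...]. A call has 1 to 20 rows; each row shifts and turns the commanded pose from where the row before left it, along the tool's axes as they then stand; what a row does not reach is not made up. A row lasts 1/12 s, in which the tool goes at most 41.7 mm and 7.16 degrees, less where a joint would pass 70% of its speed; a pose out of reach is approached as far as the arm can. A call is refused whole if a number of a shift passes 0.0417 or a number of a turn 0.125, either way. A call with a gripper value outside its range is refused whole. The fingers move at their own pace and stop on an object; "newtons" is the grip in N (left out, the last holds). Time passes only in rows, so rows that do not move let the fingers close. It gives the time, the measured TCP pose, the force, the opening and the grip force at its end, in the units of the state.
- ctrl.read_state(): the state, without advancing time (a new reading comes with each control period).
- cams.capture(name): name is "side" or "top" or "wrist"; returns a dict with "img" (384x512x3 uint8, blue, green, red), "depth" (384x512 float32, m along the optical axis (not along the pixel's ray), 0 where there is no reading), "fovy" (degrees; the focal length in pixels is half the picture's height over the tangent of half this angle, whatever the lens; pixels are square), "cx", "cy" (the principal point, pixels), "distortion" ([k1, k2, p1, p2, k3] as OpenCV has them; the pictures are not rectified), "R" (3x3) and "t" (3): a world point X has camera coordinates R X + t; the wrist camera has in their place "mount" (4x4, takes a point from camera to tool coordinates, whose origin is the TCP and whose axes are the flange's). Camera axes: x right, y down, z forward; pixel columns grow to the right and rows downward; lengths in m; the calibration is good to about 2 mm. A picture is of the moment at which its call begins: read the wrist's pose just before it.
- finish_job(): hands the job in; it is judged then, once.
Trained networks look in the newest picture that a camera, given by its name, has taken for a name from the list of things; names that differ only in an ending like _2 or _b are one class to them, and where a whole thing is asked for, a point or a joint stands for the part that bears it (a point fixed in the world has none). Each returns a list of dicts, best first, with "score" (0 to 1); they miss things now and then, are a little off and sometimes report something else, mostly with a low value. They report only what shows in the picture. A call takes as long as a camera call. They do not tell look-alikes from the thing itself.
- cams.look_for(camera, target): "box" ([centre column, centre row, width, height] in pixels, round what is visible of it).
- cams.silhouettes(camera, target): "region" (384x512 bool, what is visible of it) and "box" ([centre column, centre row, width, height] in pixels, round what is visible of it).
The state is a dict: "t": time; "joints": joint angles; "joint_vel": joint speeds; "effort": joint torques, N m; "ee_pos": TCP position; "orientation": TCP orientation; "wrist_force": force on the tool from outside, world axes, zero at the start; "wrist_torque": the same for the moment, N m; "width": finger opening in m; "grasp_force": force on a finger pad.
Only numpy, scipy, OpenCV 4.12 (cv2) and the standard library are available. Lean on these libraries where they do the work, as an engineer would, in place of code of your own. Each camera call takes 0.05 s, during which the arm holds its last target. There are 200 camera calls.

TASK

Put the three loose impact sockets back in the socket case, each one in the pocket of its own size, standing hexagon up and right down on the pocket's floor. Then slide the case's lid fully shut against its stop. Leave the other things on the bench where they are.

Things in the scene. Friction and masses are not known exactly. Their poses are not given: they have to be found in the camera images.
- case: Open steel socket case, 156 (its x) by 190 (its y) by 56 mm tall; heavy, does not shift. Origin: centre of underside, z up. A row of four round pockets in its grey insert (top 21 mm above the bench) runs along y, largest at +y; the smallest, at -y, already holds its socket. Clear opening over the insert 140 mm in x, between flanges 56 mm high; the row is 10 mm to -x of the middle.
- lid (a joint): Sliding lid of the case, m: 0 = fully shut at its stop, 0.165 = fully drawn out; starts 0.142 to 0.165 (all empty pockets clear). To shut, it moves in the case's +y by this much. About 2 N of friction, stays where left. A 3 mm plate, underside 50 mm above the bench; drawn out it overhangs the case's -y end. Passes over seated sockets (tops at 43 mm) only.
- lid_grip (a point): Centre of the black grip bar standing on the lid near the lid's -y end: 60 mm long (case x), 12 mm thick (case y), from the lid's top at 53 mm up to 68 mm above the bench (this point 60.5 mm). Axes as the case's; moves with the lid. Its outer face is 9 mm in from the lid's -y edge.
- socket_small_center (a point): The small one of the three loose impact sockets: a plain dark steel cylinder, 27 mm across and 38 mm tall, about 100 g, standing on its drive end on the bench, open hexagon (17 mm across flats) upward. This point is on its axis, half-way up (19 mm above its foot); z points up out of the hexagon. The foot has a 2 mm chamfer.
- pocket_small (a point): The small one of the three empty pockets in the case's insert: round, 31 mm across for the 27 mm socket, 16 mm deep (floor 5 mm above the bench). This point is the centre of its mouth, level with the insert's top, 21 mm above the bench; axes as the case's. A steel bar lies 68 mm to its +x, 3 mm above the insert. A socket seated in it has its centre 24 mm above the bench.
- socket_medium_center (a point): The medium one of the three loose impact sockets: a plain dark steel cylinder, 34 mm across and 38 mm tall, about 150 g, standing on its drive end on the bench, open hexagon (22 mm across flats) upward. This point is on its axis, half-way up (19 mm above its foot); z points up out of the hexagon. The foot has a 2 mm chamfer.
- pocket_medium (a point): The medium one of the three empty pockets in the case's insert: round, 38 mm across for the 34 mm socket, 16 mm deep (floor 5 mm above the bench). This point is the centre of its mouth, level with the insert's top, 21 mm above the bench; axes as the case's. A steel bar lies 68 mm to its +x, 3 mm above the insert. A socket seated in it has its centre 24 mm above the bench.
- socket_large_center (a point): The large one of the three loose impact sockets: a plain dark steel cylinder, 40 mm across and 38 mm tall, about 200 g, standing on its drive end on the bench, open hexagon (27 mm across flats) upward. This point is on its axis, half-way up (19 mm above its foot); z points up out of the hexagon. The foot has a 2 mm chamfer.
- pocket_large (a point): The large one of the three empty pockets in the case's insert: round, 44 mm across for the 40 mm socket, 16 mm deep (floor 5 mm above the bench). This point is the centre of its mouth, level with the insert's top, 21 mm above the bench; axes as the case's. A steel bar lies 68 mm to its +x, 3 mm above the insert. A socket seated in it has its centre 24 mm above the bench.
- nut_center (a point): Bystander, leave alone: loose hexagon nut, 36 mm across flats, 19 mm tall, lying flat among the sockets. This point is its centre.
- bolt: Bystander: hexagon bolt lying on the bench, 93 mm long, 20 mm shank, 30 mm head. Origin on the bench near its middle; shank towards its +x.
- wrench: Bystander: flat combination spanner, 240 mm long (its x), 8 mm thick. Origin on the bench at its middle.
- tape: Bystander: tape measure, 74 by 68 mm, 40 mm tall. Origin at the centre of its underside.
- padlock: Bystander: brass padlock lying flat, 48 by 50 mm body, 24 mm tall, shackle to its +x. Origin at the centre of the body's underside.
- spray_can: Bystander: standing spray can, 64 mm across, 195 mm tall. Origin at the centre of its underside.
- screwdriver: Bystander: screwdriver lying along its x, 250 mm long, 26 mm thick handle. Origin on the bench at its middle.
There are look-alikes about, which are no part of the job. What is shaped like the part that bears socket_small_center but orange or turquoise is not meant.

How it is judged:
By the outcome, as a careful person would: the job done as asked, in the order asked, and still so for the second after the job is handed in, with the robot touching nothing.
It also fails if it takes over 72 s, if anything falls off the work surface, if the arm or the gripper's body presses on something with over 40 N, if the wrist force passes 120 N, or if a joint passes its speed limit or range.

## Working session

There is one attempt and no reset: what is moved stays moved. The work goes in short steps, Python scripts to look and compute and a tool call to move; the robot and the scene stay as the last step left them, time stands still between calls to the robot, and variables do not carry over. Pictures are saved under pics/ and viewed, at most 14 in all, crops included, and the job is handed in when it is done.

Besides the shell and the picture viewer there is one more tool, called after "Emit:" by a JSON object that holds its "api" and its "payload". apply_moves: Moves the arm, as the interface text tells. Its arguments: {"type":"object","properties":{"targets":{"type":"array"},"newtons":{"type":"number"}},"required":["targets"]}

```bash
mkdir -p pics; cat > h.py <<'E'
import numpy as np, cv2
from scipy.spatial.transform import Rotation as Ro
from bench import ctrl, cams, finish_job
def grab(n):
    s=ctrl.read_state(); c=cams.capture(n)
    c['f']=c['img'].shape[0]/2/np.tan(np.radians(c['fovy'])/2)
    c['K']=np.array([[c['f'],0,c['cx']],[0,c['f'],c['cy']],[0,0,1]])
    if 'mount' in c:
        T=np.eye(4);T[:3,:3]=Ro.from_rotvec(s['orientation']).as_matrix();T[:3,3]=s['ee_pos']
        C=T@np.array(c['mount'])   # cam->world
    else:
        C=np.eye(4);C[:3,:3]=np.array(c['R']).T;C[:3,3]=-C[:3,:3]@np.array(c['t'])
    c['C']=C; return c
def rays(c,uv):
    p=cv2.undistortPoints(np.array(uv,float).reshape(-1,1,2),c['K'],np.array(c['distortion'],float)).reshape(-1,2)
    return np.c_[p,np.ones(len(p))]
def at_z(c,uv,z):
    d=rays(c,uv)@c['C'][:3,:3].T;o=c['C'][:3,3]
    return o+d*((z-o[2])/d[:,2])[:,None]
def cloud(c,mask=None):
    m=(c['depth']>0) if mask is None else (mask&(c['depth']>0))
    v,u=np.nonzero(m)
    P=rays(c,np.c_[u,v])*c['depth'][v,u][:,None]
    return P@c['C'][:3,:3].T+c['C'][:3,3], np.c_[u,v]
E
python3 - <<'E'
from h import *
s=ctrl.read_state();print(s['t'],s['ee_pos'],s['orientation'],s['width'])
for n in('top','side'):
    c=grab(n);cv2.imwrite(f'pics/{n}0.png',c['img']);print(n,c['C'].round(3).tolist(),c['f'])
    for k in ('socket_small_center','socket_medium_center','socket_large_center','case','lid_grip','nut_center','lid'):
        for d in cams.silhouettes(n,k)[:4]:
            P,_=cloud(c,d['region'])
            print(k,round(d['score'],2),np.round(d['box']).tolist(),np.median(P,0).round(3).tolist() if len(P) else None, P[:,2].max().round(3) if len(P) else '')
E
```

```text
0.0 [ 0.14318343 -0.55609257  0.23010131] [-3.11437971e+00 -3.94252956e-01 -1.22626035e-04] 0.0850453276497803
top [[0.036, -0.976, 0.215, 0.325], [-0.999, -0.035, 0.006, 0.01], [0.001, -0.215, -0.977, 1.222], [0.0, 0.0, 0.0, 1.0]] 360.21675088058817
socket_small_center 0.64 [166.0, 251.0, 6.0, 10.0] [0.376, 0.299, 0.029] 0.043
socket_small_center 0.63 [186.0, 242.0, 11.0, 7.0] [0.401, 0.236, 0.031] 0.041
socket_small_center 0.54 [200.0, 226.0, 6.0, 6.0] [0.468, 0.195, 0.023] 0.04
socket_large_center 0.68 [150.0, 219.0, 17.0, 12.0] [0.476, 0.361, 0.028] 0.042
socket_large_center 0.51 [246.0, 250.0, 12.0, 29.0] [0.386, 0.036, 0.022] 0.035
case 0.78 [294.0, 197.0, 108.0, 52.0] [0.563, -0.108, 0.051] 0.074
lid_grip 0.75 [319.0, 198.0, 58.0, 46.0] [0.559, -0.198, 0.054] 0.074
nut_center 0.57 [170.0, 209.0, 14.0, 10.0] [0.51, 0.292, 0.018] 0.025
lid 0.57 [319.0, 198.0, 55.0, 52.0] [0.558, -0.197, 0.054] 0.074
lid 0.2 [234.0, 145.0, 24.0, 26.0] [0.743, 0.098, 0.023] 0.031
side [[-0.894, -0.355, 0.274, 0.234], [-0.448, 0.693, -0.565, 0.711], [0.011, -0.628, -0.779, 1.024], [0.0, 0.0, 0.0, 1.0]] 411.5644137786146
socket_small_center 0.65 [259.0, 258.0, 9.0, 13.0] [0.471, 0.202, 0.026] 0.041
socket_small_center 0.64 [273.0, 304.0, 10.0, 17.0] [0.377, 0.302, 0.03] 0.042
socket_small_center 0.63 [286.0, 262.0, 10.0, 16.0] [0.406, 0.173, 0.029] 0.043
socket_medium_center 0.45 [214.0, 247.0, 14.0, 10.0] [0.597, 0.22, 0.025] 0.042
socket_large_center 0.51 [229.0, 307.0, 16.0, 18.0] [0.481, 0.364, 0.027] 0.045
case 0.77 [273.0, 173.0, 91.0, 94.0] [0.565, -0.088, 0.041] 0.071
lid_grip 0.91 [285.0, 151.0, 60.0, 52.0] [0.562, -0.195, 0.054] 0.071
nut_center 0.65 [214.0, 248.0, 11.0, 15.0] [0.595, 0.218, 0.025] 0.042
lid 0.56 [288.0, 151.0, 65.0, 49.0] [0.561, -0.195, 0.054] 0.071
lid 0.31 [214.0, 246.0, 13.0, 17.0] [0.596, 0.219, 0.027] 0.042
```

View pics/top0.png

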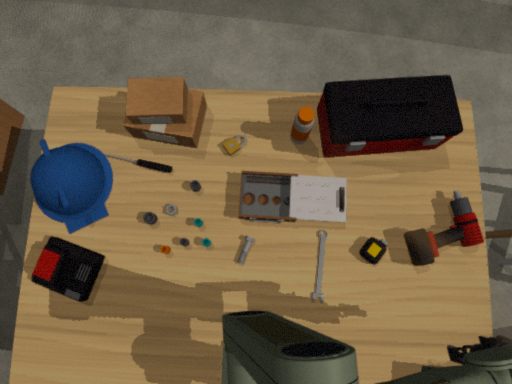

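The top view shows a small dark socket near (185,242), a medium one near (196,186), a large one near (150,218), and the nut at (170,210). The orange and turquoise look-alikes are at (166,250), (198,223) and (207,242). The case is at (268,197) with its lid drawn out to the right.

```bash
python3 - <<'E'
from h import *
c=grab('top');a=c['img'][165:265,135:355];a=cv2.resize(a,None,fx=3.6,fy=3.6,interpolation=cv2.INTER_CUBIC)
s=grab('side');b=s['img'][120:330,190:330]
cv2.imwrite('pics/a.png',a);cv2.imwrite('pics/b.png',cv2.resize(b,None,fx=2.8,fy=2.8,interpolation=cv2.INTER_CUBIC))
# cluster heights above bench near sockets from both cams
for n,c in(('top',c),('side',s)):
    P,uv=cloud(c); col=c['img'][uv[:,1],uv[:,0]]
    for nm,x,y in(('S',.40,.236),('M',.597,.22),('L',.478,.362),('nut',.51,.292),('t1',.47,.2),('t2',.405,.172),('o',.376,.3)):
        m=(np.hypot(P[:,0]-x,P[:,1]-y)<.04)&(P[:,2]>.03)&(P[:,2]<.06)
        if m.sum(): print(n,nm,m.sum(),P[m].mean(0).round(3),P[m].min(0).round(3),P[m].max(0).round(3),col[m].mean(0).round())
E
```

```text
top S 39 [0.401 0.238 0.038] [0.388 0.224 0.031] [0.414 0.251 0.043] [52. 60. 69.]
top M 51 [0.595 0.216 0.037] [0.577 0.201 0.03 ] [0.61  0.234 0.044] [50. 57. 63.]
top L 69 [0.477 0.36  0.038] [0.458 0.341 0.031] [0.496 0.38  0.042] [50. 55. 61.]
top t1 28 [0.471 0.195 0.038] [0.458 0.185 0.035] [0.481 0.208 0.042] [86. 95. 28.]
top t2 33 [0.404 0.165 0.038] [0.39  0.154 0.032] [0.416 0.178 0.044] [87. 97. 33.]
top o 37 [0.377 0.301 0.038] [0.365 0.287 0.032] [0.388 0.313 0.044] [ 13.  77. 144.]
side S 57 [0.404 0.239 0.036] [0.391 0.224 0.031] [0.416 0.252 0.042] [51. 59. 68.]
side M 76 [0.596 0.218 0.036] [0.58  0.199 0.03 ] [0.613 0.234 0.042] [52. 61. 69.]
side L 122 [0.48  0.361 0.037] [0.461 0.341 0.03 ] [0.5   0.381 0.045] [55. 65. 73.]
side t1 55 [0.471 0.198 0.036] [0.459 0.185 0.03 ] [0.484 0.211 0.04 ] [ 86. 100.  61.]
side t2 56 [0.407 0.167 0.036] [0.393 0.152 0.031] [0.42  0.18  0.041] [ 88. 102.  61.]
side o 69 [0.377 0.301 0.037] [0.364 0.286 0.031] [0.39  0.314 0.042] [ 44.  85. 161.]
```

View pics/a.png

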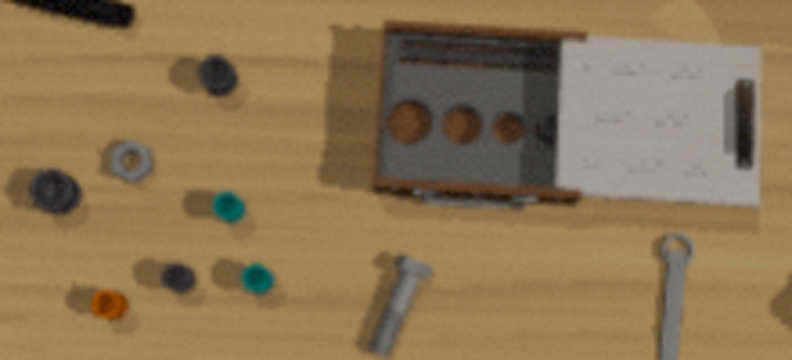

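View pics/b.png

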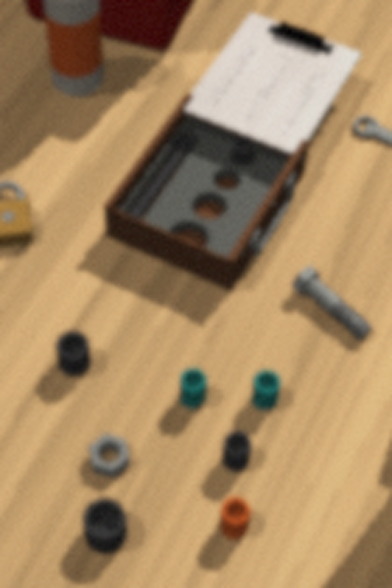

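Emit:
{"api": "apply_moves", "payload": {"targets": [[0.3,0,0,0,-0.12],[0.3,0,0,0,-0.12],[0.3,0,0,0,-0.12],[0.3,0,0,0,-0.12],[0.3,0,0,0,-0.12],[0.3,0,0,0,-0.12],[0.3,0,0,0,-0.12],[0.3,0,0,0,-0.12],[0.3,0,0,0,-0.12],[0.3,0,0,0,-0.12],[0.3,0,0,0,-0.12],[0.3,0.033,0.022,0,0],[0.3,0.033,0.022,0,0],[0.3,0.033,0.022,0,0],[0.3,0.033,0.022,0,0],[0.3,0.033,0.022,0,0],[0.3,0.033,0.022,0,0],[0.3,0.033,0.022,0,0],[0.3,0.033,0.022,0,0]], "newtons": 60}}

```text
t: 2.48
ee_pos: [0.3197, -0.291, 0.2316]
orientation: [2.22, 2.221, 0.0]
wrist_force: [1.0, -1.8, 0.1]
width: 0.0556
grasp_force: 0.0
```

```bash
python3 - <<'E'
from h import *
s=ctrl.read_state();R=Ro.from_rotvec(s['orientation']).as_matrix();print(s['t'],s['ee_pos'],R.round(3).tolist(),s['joints'],s['width'])
c=grab('wrist');print(np.array(c['mount']).round(3).tolist(),c['f'],c['distortion'])
# case pose from top cam: lid plate plane points (white) and pocket mouths
c=grab('top');P,uv=cloud(c);g=c['img'].astype(int)[uv[:,1],uv[:,0]]
m=(P[:,2]>.045)&(P[:,2]<.062)&(abs(P[:,0]-.56)<.12)&(P[:,1]>-.34)&(P[:,1]<-.05)&(g.min(1)>100)
r=cv2.minAreaRect(P[m][:,:2].astype(np.float32)*1000);print('lid',r,m.sum())
hsv=cv2.cvtColor(c['img'],cv2.COLOR_BGR2HSV)
br=((hsv[...,1]>70)&(hsv[...,2]>50)).astype(np.uint8)
br[:, :241]=0;br[:,291:]=0;br[:180]=0;br[216:]=0
n,l,st,ce=cv2.connectedComponentsWithStats(br)
for i in range(1,n):
    if st[i,4]>15: print(st[i],ce[i].round(1),at_z(c,[ce[i]],.021).round(4),at_z(c,[ce[i]],.005).round(4))
E
```

```text
2.4833 [ 0.31967052 -0.29104876  0.23155299] [[-0.0, 1.0, 0.001], [1.0, 0.0, -0.001], [-0.001, 0.001, -1.0]] [-9.39424121e-01 -1.08396622e-01  1.87070804e+00  1.66055014e-04
  1.37834417e+00 -9.39883076e-01] 0.055561098254691486
[[0.001, -0.964, -0.267, 0.068], [1.0, 0.001, -0.0, 0.0], [0.0, -0.267, 0.964, -0.143], [0.0, 0.0, 0.0, 1.0]] 277.8212669075305 [0.01812809 0.         0.         0.         0.        ]
lid ((560.3590698242188, -199.40667724609375), (188.4842071533203, 150.3777313232422), 88.17562866210938) 2308
[259 182  13   2  21] [264.4 182.6] [[ 0.6141 -0.0216  0.021 ]] [[ 0.6179 -0.022   0.005 ]]
[241 193  14  12 121] [248.  198.7] [[0.5558 0.0326 0.021 ]] [[0.5588 0.0329 0.005 ]]
[258 195  11  10  86] [262.7 199.6] [[ 0.5545 -0.0174  0.021 ]] [[ 0.5575 -0.0177  0.005 ]]
[272 197   9   8  56] [275.6 200.4] [[ 0.5531 -0.0611  0.021 ]] [[ 0.5562 -0.062   0.005 ]]
[241 214  22   2  28] [249.8 214.8] [[0.501  0.0244 0.021 ]] [[0.5033 0.0246 0.005 ]]
```

Emit:
{"api": "apply_moves", "payload": {"targets": [[0.3,0.028,0.026,0,0],[0.3,0.028,0.026,0,0],[0.3,0.028,0.026,0,0],[0.3,0.028,0.026,0,0],[0.3,0.028,0.026,0,0],[0.3,0.028,0.026,0,0],[0.3,0.028,0.026,0,0],[0.3,0.028,0.026,0,0],[0.3,0.002,0.002,0,0.03],[0.3,0,0,0,0],[0.3,0,0,0,0]]}}

```text
t: 3.5
ee_pos: [0.5287, -0.067, 0.231]
orientation: [-2.252, -2.19, 0.002]
wrist_force: [0.8, -0.5, -0.7]
width: 0.0555
grasp_force: 0.0
```

```bash
cat >> h.py <<'E'
def depthfit(c,z0,box,zlo,zhi):
    P,uv=cloud(c)
    m=(P[:,2]>zlo)&(P[:,2]<zhi)&(P[:,0]>box[0])&(P[:,0]<box[1])&(P[:,1]>box[2])&(P[:,1]<box[3])
    return P[m],uv[m]
E
python3 - <<'E'
from h import *
s=ctrl.read_state();print(s['t'],s['ee_pos'],s['orientation'])
c=grab('wrist');cv2.imwrite('pics/w1.png',c['img'])
np.savez('w1.npz',**{k:c[k] for k in('img','depth','C','K','distortion')})
P,uv=cloud(c)
# insert level pixels and holes
for nm,x,y,r in(('L',.5565,.033,22),('M',.555,-.0175,19),('S',.554,-.061,15.5)):
    m=(np.hypot(P[:,0]-x,P[:,1]-y)<.03)
    q=P[m];print(nm,m.sum(),np.percentile(q[:,2],[5,50,95]).round(4))
    h=q[(q[:,2]<.014)];print('  floor',len(h),h.mean(0).round(4) if len(h) else '',(h.max(0)-h.min(0)).round(4) if len(h) else '')
E
```

```text
3.5 [ 0.52868431 -0.06697194  0.23099792] [-2.25207286e+00 -2.19009414e+00  1.54810340e-03]
L 2303 [0.0045 0.0198 0.0433]
  floor 1078 [0.5594 0.0348 0.0056] [0.0426 0.0425 0.0109]
M 1877 [0.0045 0.0205 0.0224]
  floor 741 [ 0.5581 -0.0169  0.0056] [0.0368 0.0496 0.0106]
S 22259 [0.0215 0.3107 0.3304]
  floor 467 [ 0.557  -0.0595  0.006 ] [0.0303 0.0588 0.0105]
```

View pics/w1.png

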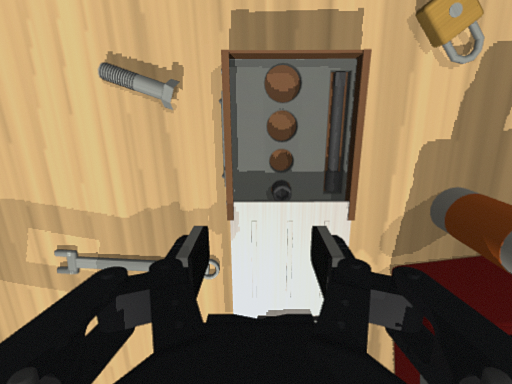

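The wrist view shows the three empty pockets at (283,83), (282,126) and (281,160). The seated smallest socket is at (281,190), and the bar at (338,130) is on +x as expected.

```bash
python3 - <<'E'
from h import *
d=np.load('w1.npz');c={k:d[k] for k in d.files}
hsv=cv2.cvtColor(c['img'],cv2.COLOR_BGR2HSV)
br=((hsv[...,1]>70)).astype(np.uint8)
br[:62]=0;br[180:]=0;br[:,:240]=0;br[:,318:]=0
n,l,st,ce=cv2.connectedComponentsWithStats(br)
Q=[]
for i in range(1,n):
    if st[i,4]>150:
        k,_=cv2.findContours((l==i).astype(np.uint8),cv2.RETR_EXTERNAL,cv2.CHAIN_APPROX_NONE)
        W=at_z(c,k[0].reshape(-1,2),.021)[:,:2]*1000
        e=cv2.fitEllipse(W.astype(np.float32));print(st[i],e,(W.max(0)+W.min(0))/2);Q.append(e[0])
P,uv=cloud(c)
g=c['img'].astype(int)[uv[:,1],uv[:,0]]
# flange tops: z .05-.06, y>-.05
m=(P[:,2]>.05)&(P[:,2]<.06)&(abs(P[:,0]-.5645)<.1)&(P[:,1]>-.06)&(P[:,1]<.1)
q=P[m];print('flange',q.min(0),q.max(0),m.sum())
for a,b in((-.05,-.03),(0,.02),(.03,.05)):
    z=q[(q[:,1]>a)&(q[:,1]<b)];lo=z[z[:,0]<.56][:,0];hi=z[z[:,0]>.56][:,0];print(a,lo.mean(),hi.mean(),lo.min(),hi.max())
E
```

```text
[ 265   65   35   38 1039] ((557.942138671875, 32.497962951660156), (40.19568634033203, 41.39358139038086), 52.189414978027344) [557.9813317   32.04752123]
[267 110  29  31 695] ((556.6368408203125, -16.208955764770508), (34.99108123779297, 35.58249282836914), 145.53997802734375) [556.50396735 -16.00391365]
[270 149  23  22 387] ((555.7039184570312, -58.647064208984375), (26.669784545898438, 28.179641723632812), 127.46988677978516) [556.21768458 -58.84490628]
flange [ 0.48862216 -0.05996608  0.05024732] [0.64752612 0.06351128 0.05898907] 2325
-0.05 0.49310980615571315 0.6403006977089362 0.48896233686748575 0.6446470357877161
0 0.4942790129819243 0.6422570815773682 0.4902761587200574 0.647032343433951
0.03 0.4951094218061183 0.6429972612374864 0.49000494541545225 0.6472617997760293
```

Emit:
{"api": "apply_moves", "payload": {"targets": [[0.3,0.038,-0.006,0,0],[0.3,0.038,-0.006,0,0],[0.3,0.038,-0.006,0,0],[0.3,0.038,-0.006,0,0],[0.3,0.038,-0.006,0,0],[0.3,0.038,-0.006,0,0],[0.3,0.038,-0.006,0,0],[0.3,0,0,0,0],[0.3,0,0,0,0],[0.3,0,0,0,0]]}}

```text
t: 4.38
ee_pos: [0.4945, 0.1992, 0.2313]
orientation: [2.254, 2.187, -0.001]
wrist_force: [0.0, 0.4, 0.0]
width: 0.0554
grasp_force: 0.0
```

```bash
cat > sock.py <<'E'
from h import *
def socks(c,lst):
    """socket top-ring centre: outline of top surface z~.038 from depth cloud, circle fit by minEnclosingCircle & mean"""
    P,uv=cloud(c);out={}
    for nm,x,y,r in lst:
        for _ in range(3):
            m=(np.hypot(P[:,0]-x,P[:,1]-y)<r+.008)&(P[:,2]>.033)&(P[:,2]<.045)
            if m.sum()<10: break
            q=P[m]; cc,rr=cv2.minEnclosingCircle(q[:,:2].astype(np.float32)*1000)
            x,y=cc[0]/1000,cc[1]/1000
        if m.sum()>=10: print(nm,m.sum(),np.round(cc,1),'R',round(rr,1),'want',r*1000,'bbox mid',((q.max(0)+q.min(0))*500).round(1)[:2],'z',np.median(q[:,2]).round(4))
        else: print(nm,'none')
SM=[('S',.4025,.2385,.0135),('M',.596,.217,.017),('L',.4785,.361,.020)]
def tool():
    s=ctrl.read_state();print('t',round(s['t'],2),'ee',np.round(s['ee_pos'],4),'head',round(np.degrees(np.arctan2(*Ro.from_rotvec(s['orientation']).as_matrix()[[1,0],0])),2),'w',round(s['width'],4));return s
E
python3 - <<'E'
from sock import *
tool();c=grab('wrist');cv2.imwrite('pics/w2.png',c['img']);socks(c,SM)
E
```

```text
t 4.38 ee [0.4945 0.1992 0.2313] head 88.29 w 0.0554
S 262 [404.2 240.6] R 13.7 want 13.5 bbox mid [404.5 240.3] z 0.0379
M 387 [596.2 217.1] R 17.6 want 17.0 bbox mid [596.2 217.1] z 0.0378
L 672 [479.6 362. ] R 20.2 want 20.0 bbox mid [479.5 361. ] z 0.0381
```

View pics/w2.png

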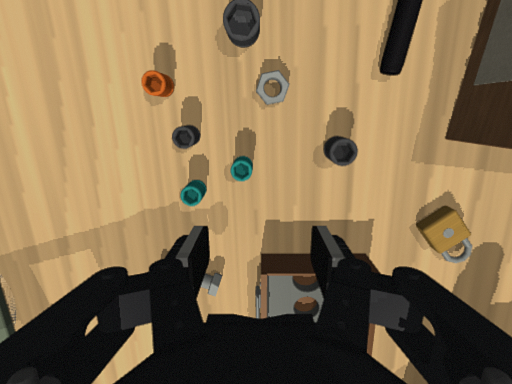

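The sockets are where expected: small (186,136), medium (341,151), large (241,22). I'll hover over the medium one first.

Emit:
{"api": "apply_moves", "payload": {"targets": [[0.3,0.007,0.0338,0.01,0],[0.3,0.007,0.0338,0.01,0],[0.3,0.007,0.0338,0.01,0],[0.3,0,0,0.035,0],[0.3,0,0,0.035,0],[0.3,0,0,0.03,0],[0.3,0,0,0,0],[0.3,0,0,0,0]]}}

```text
t: 5.1
ee_pos: [0.5951, 0.2162, 0.0991]
orientation: [-2.254, -2.184, 0.008]
wrist_force: [0.1, -0.4, 0.4]
width: 0.0556
grasp_force: 0.0
```

```bash
python3 - <<'E'
from sock import *
tool();c=grab('wrist');cv2.imwrite('pics/w3.png',c['img']);socks(c,SM[1:2])
E
```

```text
t 5.1 ee [0.5951 0.2162 0.0991] head 88.18 w 0.0556
M 883 [596.4 216.6] R 17.2 want 17.0 bbox mid [596.4 216.7] z 0.038
```

Emit:
{"api": "apply_moves", "payload": {"targets": [[0.3,0.0005,0.001,0.03,0],[0.3,0,0,0.03,0],[0.3,0,0,0.022,0],[0.3,0,0,0,0],[0.3,0,0,0,0],[-1,0,0,0,0],[-1,0,0,0,0],[-1,0,0,0,0],[-1,0,0,0,0],[-1,0,0,0,0],[-1,0,0,0,0]], "newtons": 60}}

```text
t: 6.07
ee_pos: [0.6004, 0.2197, 0.0235]
orientation: [2.251, 2.187, 0.009]
wrist_force: [-2.0, -0.6, 7.2]
width: 0.0317
grasp_force: 59.8
```

```bash
python3 - <<'E'
from sock import *
s=tool();print(s['wrist_force'],s['grasp_force'],s['joint_vel']);c=grab('wrist');cv2.imwrite('pics/w4.png',c['img']);socks(c,SM[1:2])
E
```

```text
t 6.07 ee [0.6004 0.2197 0.0235] head 88.35 w 0.0317
[-2.02211654 -0.5988271   7.18343642] 59.78681266307831 [-2.27974304e-04  9.12509898e-04 -3.62280454e-04  6.32217862e-04
 -1.32658473e-03  2.30421392e-05]
M 2430 [595.6 222.3] R 24.9 want 17.0 bbox mid [595.3 216.7] z 0.038
```

View pics/w4.png

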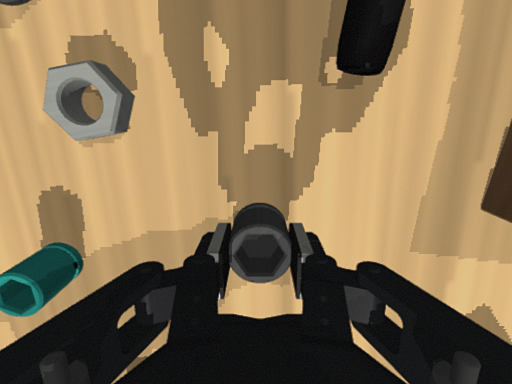

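The medium socket is between the pads at (262,250), upright. I'll lift it and measure it in the hand.

Emit:
{"api": "apply_moves", "payload": {"targets": [[-1,0,0,-0.03,0],[-1,0,0,-0.04,0],[-1,0,0,-0.03,0],[-1,0,0,0,0],[-1,0,0,0,0],[-1,0,0,0,0]]}}

```text
t: 6.62
ee_pos: [0.5974, 0.2191, 0.12]
orientation: [2.253, 2.189, 0.001]
wrist_force: [-0.9, 1.0, -1.7]
width: 0.0313
grasp_force: 59.8
```

```bash
cat >> sock.py <<'E'
def held(c,s,r):
    """held socket's top ring in tool frame from depth; crops the image part between pads"""
    T=Ro.from_rotvec(s['orientation']).as_matrix();P,uv=cloud(c)
    q=(P-np.array(s['ee_pos']))@T
    m=(abs(q[:,1])<r+.004)&(abs(q[:,0])<r+.012)&(q[:,2]>-.035)&(q[:,2]<-.008)
    a=q[m];h,e=np.histogram(a[:,2],27,(-.035,-.008));print('z hist',[(round(1000*e[i],1),int(h[i])) for i in range(27) if h[i]>30])
    return a
E
python3 - <<'E'
from sock import *
s=tool();print(s['wrist_force'],s['grasp_force']);c=grab('wrist');cv2.imwrite('pics/w5.png',c['img'])
a=held(c,s,.017);np.save('a.npy',a)
for lo,hi in((-.03,-.024),(-.024,-.020),(-.020,-.016),(-.016,-.01)):
    q=a[(a[:,2]>lo)&(a[:,2]<hi)]
    if len(q): print(lo,len(q),q.min(0).round(4),q.max(0).round(4))
E
```

```text
t 6.62 ee [0.5974 0.2191 0.12  ] head 88.34 w 0.0313
[-0.8793357   1.04457106 -1.71377537] 59.81351673603058
z hist [(np.float64(-35.0), 52), (np.float64(-34.0), 51), (np.float64(-33.0), 52), (np.float64(-32.0), 66), (np.float64(-31.0), 46), (np.float64(-30.0), 39), (np.float64(-29.0), 58), (np.float64(-28.0), 46), (np.float64(-27.0), 52), (np.float64(-26.0), 39), (np.float64(-25.0), 48), (np.float64(-24.0), 45), (np.float64(-23.0), 43), (np.float64(-21.0), 35), (np.float64(-20.0), 50), (np.float64(-19.0), 36), (np.float64(-18.0), 38), (np.float64(-17.0), 53), (np.float64(-16.0), 504), (np.float64(-15.0), 854), (np.float64(-14.0), 334), (np.float64(-13.0), 125), (np.float64(-12.0), 119), (np.float64(-11.0), 111), (np.float64(-10.0), 115), (np.float64(-9.0), 119)]
-0.03 282 [-0.0111 -0.0209 -0.03  ] [ 0.0115  0.021  -0.024 ]
-0.024 152 [-0.0109 -0.0209 -0.0239] [ 0.0114  0.0208 -0.02  ]
-0.02 177 [-0.016  -0.0209 -0.02  ] [ 0.0126  0.021  -0.016 ]
-0.016 2047 [-0.0204 -0.0208 -0.016 ] [ 0.0141  0.0209 -0.01  ]
```

```bash
cat >> sock.py <<'E'
def ring(a,r,z0):
    q=a[(abs(a[:,2]-z0)<.004)&(abs(a[:,1])<r+.0005)]
    for _ in range(4):
        A=np.c_[q[:,:2],np.ones(len(q))];k=np.linalg.lstsq(A,q[:,2],rcond=None)[0];res=abs(q[:,2]-A@k);q=q[res<max(.0008,2*np.median(res))]
    cc,rr=cv2.minEnclosingCircle(q[:,:2].astype(np.float32)*1000)
    print('n',len(q),'tilt deg x,y',np.degrees(k[:2]).round(2),'ztop at centre mm',((k[0]*cc[0]/1000+k[1]*cc[1]/1000+k[2])*1000).round(2),'centre',np.round(cc,2),'R',round(rr,2),'bboxmid',((q.max(0)+q.min(0))*500).round(2)[:2],'ext',((q.max(0)-q.min(0))*1000).round(1)[:2])
E
python3 - <<'E'
from sock import *
ring(np.load('a.npy'),.017,-.0153)
E
```

```text
n 1242 tilt deg x,y [-0.05  0.48] ztop at centre mm -14.67 centre [ 0.65 -0.11] R 20.06 bboxmid [-2.64 -0.02] ext [33.3 34.9]
```

Emit:
{"api": "apply_moves", "payload": {"targets": [[-1,-0.0334,-0.0048,0,0],[-1,-0.0334,-0.0048,0,0],[-1,-0.0334,-0.0048,0,0],[-1,-0.0334,-0.0048,0,0],[-1,-0.0334,-0.0048,0,0],[-1,-0.0334,-0.0048,0,0],[-1,-0.0334,-0.0048,0,0],[-1,0,0,0.02,0],[-1,0,0,0,0],[-1,0,0,0,0],[-1,0,0,0,0]]}}

```text
t: 7.58
ee_pos: [0.5562, -0.0127, 0.0983]
orientation: [-2.251, -2.188, 0.002]
wrist_force: [-0.1, 0.6, -0.7]
width: 0.0317
grasp_force: 60.0
```

```bash
python3 - <<'E'
from sock import *
s=tool();print(s['wrist_force'],s['grasp_force']);c=grab('wrist');cv2.imwrite('pics/w6.png',c['img'])
a=held(c,s,.017);ring(a,.017,-.0148)
E
```

```text
t 7.58 ee [ 0.5562 -0.0127  0.0983] head 88.39 w 0.0317
[-0.09283077  0.61475456 -0.69039905] 59.97197985649109
z hist [(np.float64(-35.0), 53), (np.float64(-34.0), 53), (np.float64(-33.0), 53), (np.float64(-32.0), 57), (np.float64(-31.0), 42), (np.float64(-30.0), 46), (np.float64(-29.0), 46), (np.float64(-28.0), 51), (np.float64(-27.0), 55), (np.float64(-26.0), 35), (np.float64(-25.0), 47), (np.float64(-24.0), 47), (np.float64(-23.0), 41), (np.float64(-22.0), 41), (np.float64(-20.0), 51), (np.float64(-19.0), 39), (np.float64(-17.0), 68), (np.float64(-16.0), 497), (np.float64(-15.0), 839), (np.float64(-14.0), 342), (np.float64(-13.0), 131), (np.float64(-12.0), 117), (np.float64(-11.0), 125), (np.float64(-10.0), 106), (np.float64(-9.0), 109)]
n 1213 tilt deg x,y [-0.07  0.19] ztop at centre mm -14.65 centre [ 0.47 -0.01] R 20.03 bboxmid [-2.37  0.21] ext [33.6 34.4]
```

View pics/w6.png

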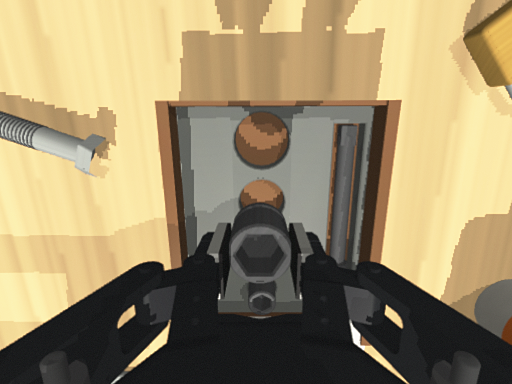

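Pockets L (262,137) and M (262,195) line up with the held socket in the image columns. I'll refine using the L pocket from this view.

```bash
cat >> sock.py <<'E'
def pockets(c,zone,minA=300,z=.021):
    hsv=cv2.cvtColor(c['img'],cv2.COLOR_BGR2HSV);br=(hsv[...,1]>70).astype(np.uint8)
    u0,u1,v0,v1=zone;k=np.zeros_like(br);k[v0:v1,u0:u1]=1
    n,l,st,ce=cv2.connectedComponentsWithStats(br*k)
    for i in range(1,n):
        if st[i,4]>minA:
            q,_=cv2.findContours((l==i).astype(np.uint8),cv2.RETR_EXTERNAL,cv2.CHAIN_APPROX_NONE)
            W=at_z(c,q[0].reshape(-1,2),z)[:,:2]*1000
            print('pocket',st[i],'ell',np.round(cv2.fitEllipse(W.astype(np.float32))[0],1),'bbox',((W.max(0)+W.min(0))/2).round(1),'ext',(W.max(0)-W.min(0)).round(1),'ymax',W[:,1].max().round(1))
E
python3 - <<'E'
from sock import *
tool();c=grab('wrist')
pockets(c,(195,325,110,225))
E
```

```text
t 7.63 ee [ 0.557  -0.0126  0.099 ] head 88.42 w 0.0318
pocket [ 234  112   53   54 2197] ell [558.9  34.7] bbox [558.6  34.6] ext [40.9 41.1] ymax 55.1
pocket [239 180  43  29 900] ell [557.8 -10.4] bbox [557.4 -10.7] ext [35.  24.7] ymax 1.7
```

Emit:
{"api": "apply_moves", "payload": {"targets": [[-1,-0.001,0,0.025,0],[-1,0,0,0.018,0],[-1,0,0,0.007,0],[-1,0,0,0.007,0],[-1,0,0,0.004,0],[-1,0,0,0.003,0],[-1,0,0,0,0],[-1,0,0,0,0]]}}

```text
t: 8.35
ee_pos: [0.5577, -0.0146, 0.036]
orientation: [2.252, 2.188, 0.001]
wrist_force: [-0.1, -0.3, -0.9]
width: 0.0314
grasp_force: 60.0
```

Emit:
{"api": "apply_moves", "payload": {"targets": [[-1,0,0,0.004,0],[-1,0,0,0.003,0],[-1,0,0,0,0],[-1,0,0,0,0],[0.2,0,0,0,0],[0.2,0,0,0,0],[0.2,0,0,0,0],[0.2,0,0,0,0],[0.2,0,0,-0.02,0],[0.2,0,0,-0.03,0],[0.2,0,0,-0.03,0],[0.2,0,0,-0.04,0],[0.2,0,0,0,0],[0.2,0,0,0,0]]}}

```text
t: 9.52
ee_pos: [0.5598, -0.015, 0.1521]
orientation: [2.249, 2.185, 0.007]
wrist_force: [0.2, -0.0, -0.9]
width: 0.0515
grasp_force: 0.0
```

```bash
cat >> sock.py <<'E'
def seated(c,x,y,r):
    P,_=cloud(c);m=(np.hypot(P[:,0]-x,P[:,1]-y)<r+.004)&(P[:,2]>.03)&(P[:,2]<.075);q=P[m]
    cc,rr=cv2.minEnclosingCircle(q[:,:2].astype(np.float32)*1000);print('seated ztop',np.median(q[:,2]).round(4),np.percentile(q[:,2],[10,90]).round(4),'c',np.round(cc,1),round(rr,1))
E
python3 - <<'E'
from sock import *
tool();c=grab('wrist');cv2.imwrite('pics/w7.png',c['img']);seated(c,.5572,-.016,.017)
pockets(c,(150,350,60,330))
E
```

```text
t 9.52 ee [ 0.5598 -0.015   0.1521] head 88.34 w 0.0515
seated ztop 0.0429 [0.0351 0.0441] c [557.3 -17.7] 17.1
pocket [  150    60   200   214 16419] ell [552.6 -30.8] bbox [546.6  -8.3] ext [220.1 216.3] ymax 99.9
pocket [ 235  110   43   44 1498] ell [558.9  34.2] bbox [558.8  33.9] ext [40.9 41.1] ymax 54.5
pocket [310 118  26 116 796] ell [624.  -13.8] bbox [624.  -14.8] ext [ 22.5 119.4] ymax 44.9
pocket [243 209  28  22 444] ell [556.4 -56.8] bbox [556.5 -56.8] ext [28.5 23.9] ymax -44.9
```

Medium is seated (top at 43 mm). Next is the large socket.

Emit:
{"api": "apply_moves", "payload": {"targets": [[0.45,0.0374,-0.0091,0,0],[0.45,0.0374,-0.0091,0,0],[0.45,0.0374,-0.0091,0,0],[0.45,0.0374,-0.0091,0,0],[0.45,0.0374,-0.0091,0,0],[0.45,0.0374,-0.0091,0,0],[0.45,0.0374,-0.0091,0,0],[0.45,0.0374,-0.0091,0,0],[0.45,0.0374,-0.0091,0,0],[0.45,0.0374,-0.0091,0,0],[0.45,0,0,0.025,0],[0.45,0,0,0.025,0],[0.45,0,0,0,0],[0.45,0,0,0,0]]}}

```text
t: 10.73
ee_pos: [0.474, 0.3604, 0.0947]
orientation: [-2.252, -2.188, 0.013]
wrist_force: [0.6, -0.2, -0.1]
width: 0.0621
grasp_force: 0.0
```

```bash
python3 - <<'E'
from sock import *
tool();c=grab('wrist');cv2.imwrite('pics/w8.png',c['img']);socks(c,SM[2:])
E
```

```text
t 10.73 ee [0.474  0.3604 0.0947] head 88.36 w 0.0621
L 1165 [479.6 362. ] R 20.1 want 20.0 bbox mid [479.5 362.2] z 0.0381
```

Emit:
{"api": "apply_moves", "payload": {"targets": [[0.45,0.001,0.005,0.025,0],[0.45,0,0,0.012,0],[0.45,0,0,0,0],[0.45,0,0,0,0],[0.45,0,0,0,0]]}}

```text
t: 11.2
ee_pos: [0.4826, 0.3628, 0.0624]
orientation: [2.254, 2.188, 0.002]
wrist_force: [0.0, 0.2, 0.1]
width: 0.0619
grasp_force: 0.0
```

```bash
python3 - <<'E'
from sock import *
for _ in range(4): s=tool();c=grab('wrist')
socks(c,SM[2:])
E
```

```text
t 11.2 ee [0.4826 0.3628 0.0624] head 88.31 w 0.0619
t 11.25 ee [0.4828 0.363  0.0627] head 88.32 w 0.0619
t 11.3 ee [0.4829 0.3631 0.0628] head 88.33 w 0.062
t 11.35 ee [0.4828 0.3631 0.0627] head 88.33 w 0.0617
L 1583 [479.7 362.1] R 20.4 want 20.0 bbox mid [479.6 362.4] z 0.0381
```

Emit:
{"api": "apply_moves", "payload": {"targets": [[0.45,-0.001,-0.0032,0.015,0],[0.45,0,0,0.015,0],[0.45,0,0,0.012,0],[0.45,0,0,0,0],[0.45,0,0,0,0],[0.45,0,0,0,0],[-1,0,0,0,0],[-1,0,0,0,0],[-1,0,0,0,0],[-1,0,0,0,0],[-1,0,0,0,0],[-1,0,0,-0.03,0],[-1,0,0,-0.04,0],[-1,0,0,-0.03,0],[-1,0,0,0,0],[-1,0,0,0,0],[-1,0,0,0,0],[-1,0,0,0,0]], "newtons": 60}}

```text
t: 12.9
ee_pos: [0.4769, 0.3607, 0.1167]
orientation: [-2.253, -2.188, 0.008]
wrist_force: [0.6, 0.3, -2.5]
width: 0.0377
grasp_force: 60.9
```

```bash
python3 - <<'E'
from sock import *
s=tool();c=grab('wrist');a=held(c,s,.020);ring(a,.020,-.016);ring(a,.020,-.013);s=tool()
E
```

```text
t 12.9 ee [0.4769 0.3607 0.1167] head 88.34 w 0.0377
z hist [(np.float64(-35.0), 67), (np.float64(-34.0), 56), (np.float64(-33.0), 58), (np.float64(-32.0), 53), (np.float64(-31.0), 64), (np.float64(-30.0), 56), (np.float64(-29.0), 50), (np.float64(-28.0), 46), (np.float64(-27.0), 54), (np.float64(-26.0), 50), (np.float64(-25.0), 50), (np.float64(-24.0), 39), (np.float64(-23.0), 47), (np.float64(-22.0), 53), (np.float64(-21.0), 36), (np.float64(-20.0), 45), (np.float64(-19.0), 388), (np.float64(-18.0), 1184), (np.float64(-17.0), 634), (np.float64(-16.0), 220), (np.float64(-15.0), 145), (np.float64(-14.0), 141), (np.float64(-13.0), 126), (np.float64(-12.0), 117), (np.float64(-11.0), 132), (np.float64(-10.0), 128), (np.float64(-9.0), 109)]
n 1639 tilt deg x,y [0.09 0.02] ztop at centre mm -17.31 centre [2.22 0.18] R 22.14 bboxmid [0.06 0.11] ext [39.6 40.8]
n 1028 tilt deg x,y [ 0.14 -0.2 ] ztop at centre mm -15.62 centre [1.55 0.01] R 22.61 bboxmid [-0.2  0. ] ext [39.9 41. ]
t 12.95 ee [0.4769 0.3608 0.1165] head 88.34 w 0.0377
```

Emit:
{"api": "apply_moves", "payload": {"targets": [[-1,-0.0361,0.0101,0,0],[-1,-0.0361,0.0101,0,0],[-1,-0.0361,0.0101,0,0],[-1,-0.0361,0.0101,0,0],[-1,-0.0361,0.0101,0,0],[-1,-0.0361,0.0101,0,0],[-1,-0.0361,0.0101,0,0],[-1,-0.0361,0.0101,0,0],[-1,-0.0361,0.0101,0,0],[-1,0,0,0.025,0],[-1,0,0,0,0],[-1,0,0,0,0],[-1,0,0,0,0],[-1,0,0,0,0],[-1,0,0,0,0]]}}

```text
t: 14.2
ee_pos: [0.5606, 0.0355, 0.095]
orientation: [2.251, 2.19, 0.001]
wrist_force: [0.2, 0.5, -1.7]
width: 0.0378
grasp_force: 60.8
```

```bash
python3 - <<'E'
from sock import *
s=tool();c=grab('wrist');cv2.imwrite('pics/w9.png',c['img']);a=held(c,s,.020);ring(a,.020,-.017);s=tool();pockets(c,(195,325,120,300))
E
```

```text
t 14.2 ee [0.5606 0.0355 0.095 ] head 88.44 w 0.0378
z hist [(np.float64(-35.0), 54), (np.float64(-34.0), 64), (np.float64(-33.0), 66), (np.float64(-32.0), 50), (np.float64(-31.0), 57), (np.float64(-30.0), 56), (np.float64(-29.0), 53), (np.float64(-28.0), 48), (np.float64(-27.0), 52), (np.float64(-26.0), 46), (np.float64(-25.0), 48), (np.float64(-24.0), 47), (np.float64(-23.0), 45), (np.float64(-22.0), 52), (np.float64(-21.0), 39), (np.float64(-20.0), 56), (np.float64(-19.0), 392), (np.float64(-18.0), 1175), (np.float64(-17.0), 639), (np.float64(-16.0), 216), (np.float64(-15.0), 133), (np.float64(-14.0), 144), (np.float64(-13.0), 127), (np.float64(-12.0), 130), (np.float64(-11.0), 113), (np.float64(-10.0), 127), (np.float64(-9.0), 124)]
n 1657 tilt deg x,y [0.03 0.11] ztop at centre mm -17.33 centre [2.21 0.08] R 22.07 bboxmid [0.05 0.16] ext [39.7 40.6]
t 14.25 ee [0.5606 0.0354 0.0951] head 88.44 w 0.0377
pocket [ 195  120  130   85 8639] ell [561.3  70.6] bbox [561.2  64.6] ext [103.4  67.8] ymax 98.5
pocket [243 287  30  13 314] ell [556.8 -54.7] bbox [556.6 -54.3] ext [26.2 13. ] ymax -47.8
```

View pics/w9.png

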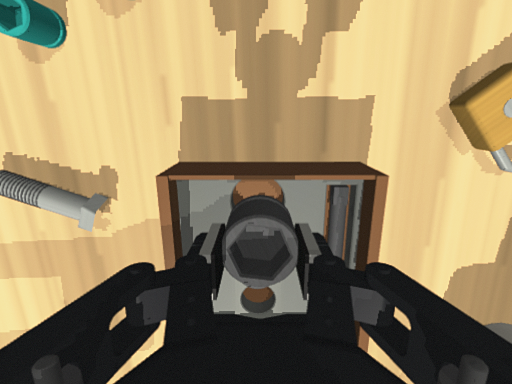

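The held large socket (262,250) covers its pocket (258,195 still showing); the case and gripper are aligned. I'll nudge it and lower.

Emit:
{"api": "apply_moves", "payload": {"targets": [[-1,-0.0017,-0.002,0.025,0],[-1,0,0,0.015,0],[-1,0,0,0,0],[-1,0,0,0,0],[-1,0,0,0.007,0],[-1,0,0,0.007,0],[-1,0,0,0.006,0],[-1,0,0,0.003,0],[-1,0,0,0,0],[-1,0,0,0,0],[-1,0,0,0,0]]}}

```text
t: 15.17
ee_pos: [0.5584, 0.0328, 0.0315]
orientation: [2.253, 2.189, 0.0]
wrist_force: [0.4, 0.2, -1.6]
width: 0.0378
grasp_force: 60.9
```

Emit:
{"api": "apply_moves", "payload": {"targets": [[-1,0,0,0.003,0],[-1,0,0,0.003,0],[-1,0,0,0,0],[-1,0,0,0,0],[0.3,0,0,0,0],[0.3,0,0,0,0],[0.3,0,0,0,0],[0.3,0,0,0,0],[0.3,0,0,-0.02,0],[0.3,0,0,-0.03,0],[0.3,0,0,-0.03,0],[0.3,0,0,-0.04,0],[0.3,0,0,0,0],[0.3,0,0,0,0]]}}

```text
t: 16.33
ee_pos: [0.5609, 0.0326, 0.149]
orientation: [2.249, 2.185, 0.008]
wrist_force: [-0.7, 0.5, -0.3]
width: 0.056
grasp_force: 0.0
```

```bash
python3 - <<'E'
from sock import *
tool();c=grab('wrist');cv2.imwrite('pics/w10.png',c['img']);seated(c,.5586,.0335,.020);seated(c,.5572,-.0165,.017)
pockets(c,(200,320,230,340),200)
E
```

```text
t 16.33 ee [0.5609 0.0326 0.149 ] head 88.34 w 0.056
seated ztop 0.043 [0.0355 0.0441] c [558.8  32.3] 20.2
seated ztop 0.0426 [0.0334 0.0439] c [557.  -17.6] 17.3
pocket [244 252  26  18 342] ell [556.6 -55.8] bbox [556.2 -55.6] ext [27.2 20.9] ymax -45.1
```

Emit:
{"api": "apply_moves", "payload": {"targets": [[0.2,0.0291,-0.0232,0,0],[0.2,0.0291,-0.0232,0,0],[0.2,0.0291,-0.0232,0,0],[0.2,0.0291,-0.0232,0,0],[0.2,0.0291,-0.0232,0,0],[0.2,0.0291,-0.0232,0,0],[0.2,0.0291,-0.0232,0,0],[0.2,0,0,0.03,0],[0.2,0,0,0.03,0],[0.2,0,0,0.02,0],[0.2,0,0,0,0],[0.2,0,0,0,0],[0.2,0,0,0,0],[0.2,0,0,0,0],[0.2,0,0,0,0]]}}

```text
t: 17.63
ee_pos: [0.4032, 0.2414, 0.0667]
orientation: [2.253, 2.188, 0.004]
wrist_force: [-0.4, 0.0, -0.4]
width: 0.0513
grasp_force: 0.0
```

```bash
python3 - <<'E'
from sock import *
tool();c=grab('wrist');socks(c,[('S',.4043,.2405,.0135)]);tool()
i=c['img'];cv2.imwrite('pics/w11.png',i)
E
```

```text
t 17.63 ee [0.4032 0.2414 0.0667] head 88.31 w 0.0513
S 815 [404.2 240. ] R 13.8 want 13.5 bbox mid [404.  240.3] z 0.038
t 17.68 ee [0.403  0.2414 0.0666] head 88.31 w 0.0508
```

View pics/w11.png

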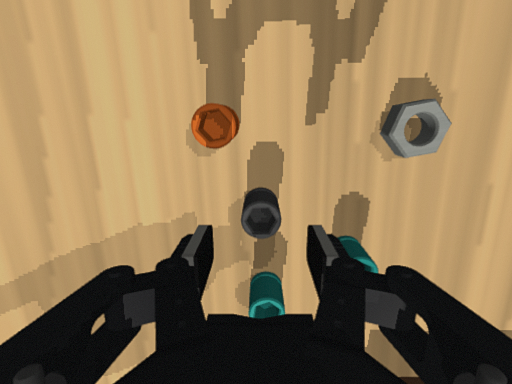

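The small dark socket is centred between the pads at (262,218), with the look-alikes clear of the fingers.

Emit:
{"api": "apply_moves", "payload": {"targets": [[0.2,-0.0012,0.001,0.015,0],[0.2,0,0,0.015,0],[0.2,0,0,0.015,0],[0.2,0,0,0,0],[0.2,0,0,0,0],[0.2,0,0,0,0],[-1,0,0,0,0],[-1,0,0,0,0],[-1,0,0,0,0],[-1,0,0,0,0],[-1,0,0,0,0],[-1,0,0,-0.03,0],[-1,0,0,-0.04,0],[-1,0,0,-0.03,0],[-1,0,0,0,0],[-1,0,0,0,0],[-1,0,0,0,0],[-1,0,0,0,0],[-1,0,0,0,0]], "newtons": 60}}

```text
t: 19.27
ee_pos: [0.4011, 0.2393, 0.1184]
orientation: [-2.252, -2.188, 0.006]
wrist_force: [0.0, -0.1, -1.7]
width: 0.0245
grasp_force: 59.5
```

```bash
python3 - <<'E'
from sock import *
s=tool();c=grab('wrist');a=held(c,s,.0135);ring(a,.0135,-.016);ring(a,.0135,-.018);s=tool()
E
```

```text
t 19.27 ee [0.4011 0.2393 0.1184] head 88.34 w 0.0245
z hist [(np.float64(-35.0), 53), (np.float64(-34.0), 45), (np.float64(-33.0), 43), (np.float64(-32.0), 49), (np.float64(-31.0), 46), (np.float64(-30.0), 48), (np.float64(-29.0), 36), (np.float64(-28.0), 42), (np.float64(-27.0), 42), (np.float64(-26.0), 33), (np.float64(-25.0), 48), (np.float64(-24.0), 37), (np.float64(-23.0), 35), (np.float64(-22.0), 36), (np.float64(-21.0), 34), (np.float64(-20.0), 33), (np.float64(-19.0), 48), (np.float64(-18.0), 261), (np.float64(-17.0), 578), (np.float64(-16.0), 311), (np.float64(-15.0), 121), (np.float64(-14.0), 114), (np.float64(-13.0), 85), (np.float64(-12.0), 100), (np.float64(-11.0), 78), (np.float64(-10.0), 84), (np.float64(-9.0), 91)]
n 802 tilt deg x,y [ 0.13 -0.18] ztop at centre mm -16.43 centre [ 2.49 -0.29] R 16.0 bboxmid [ 0.09 -0.35] ext [26.8 27.3]
n 802 tilt deg x,y [ 0.02 -0.16] ztop at centre mm -16.53 centre [ 2.61 -0.06] R 16.07 bboxmid [ 0.09 -0.08] ext [26.8 27.5]
t 19.32 ee [0.4013 0.2394 0.1185] head 88.34 w 0.0246
```

Emit:
{"api": "apply_moves", "payload": {"targets": [[-1,-0.0327,0.0182,0,0],[-1,-0.0327,0.0182,0,0],[-1,-0.0327,0.0182,0,0],[-1,-0.0327,0.0182,0,0],[-1,-0.0327,0.0182,0,0],[-1,-0.0327,0.0182,0,0],[-1,-0.0327,0.0182,0,0],[-1,-0.0327,0.0182,0,0],[-1,-0.0327,0.0182,0,0],[-1,0,0,0.02,0],[-1,0,0,0,0],[-1,0,0,0,0],[-1,0,0,0,0],[-1,0,0,0,0],[-1,0,0,0,0]]}}

```text
t: 20.57
ee_pos: [0.558, -0.0581, 0.1009]
orientation: [2.251, 2.19, 0.001]
wrist_force: [0.1, 0.5, -0.3]
width: 0.0248
grasp_force: 59.4
```

```bash
python3 - <<'E'
from sock import *
s=tool();c=grab('wrist');a=held(c,s,.0135);ring(a,.0135,-.0165);s=tool();cv2.imwrite('pics/w12.png',c['img'])
E
```

```text
t 20.57 ee [ 0.558  -0.0581  0.1009] head 88.43 w 0.0248
z hist [(np.float64(-35.0), 47), (np.float64(-34.0), 44), (np.float64(-33.0), 42), (np.float64(-32.0), 38), (np.float64(-31.0), 57), (np.float64(-30.0), 44), (np.float64(-29.0), 41), (np.float64(-28.0), 44), (np.float64(-27.0), 42), (np.float64(-26.0), 45), (np.float64(-25.0), 43), (np.float64(-24.0), 36), (np.float64(-22.0), 33), (np.float64(-21.0), 41), (np.float64(-19.0), 50), (np.float64(-18.0), 227), (np.float64(-17.0), 611), (np.float64(-16.0), 311), (np.float64(-15.0), 128), (np.float64(-14.0), 101), (np.float64(-13.0), 94), (np.float64(-12.0), 87), (np.float64(-11.0), 74), (np.float64(-10.0), 84), (np.float64(-9.0), 88)]
n 810 tilt deg x,y [ 0.3  -0.45] ztop at centre mm -16.34 centre [ 2.68 -0.07] R 16.17 bboxmid [ 0.   -0.08] ext [26.6 27.7]
t 20.62 ee [ 0.5581 -0.0582  0.101 ] head 88.42 w 0.0244
```

View pics/w12.png

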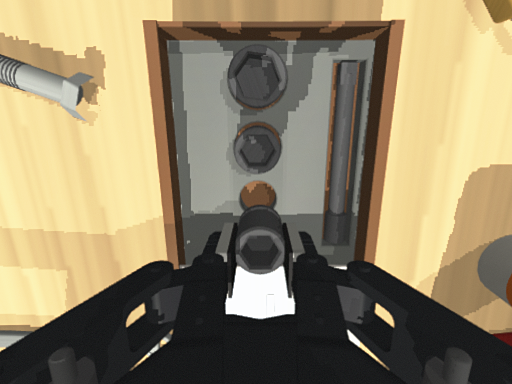

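Large (257,77) and medium (257,149) are seated. The small pocket is at (258,195), directly under the held socket, so I'll lower it.

Emit:
{"api": "apply_moves", "payload": {"targets": [[-1,-0.0008,-0.0017,0.025,0],[-1,0,0,0.019,0],[-1,0,0,0,0],[-1,0,0,0,0],[-1,0,0,0.007,0],[-1,0,0,0.007,0],[-1,0,0,0.006,0],[-1,0,0,0.004,0],[-1,0,0,0,0],[-1,0,0,0,0],[-1,0,0,0,0]]}}

```text
t: 21.53
ee_pos: [0.5563, -0.0598, 0.0324]
orientation: [2.253, 2.189, 0.0]
wrist_force: [0.3, -0.2, -1.1]
width: 0.0246
grasp_force: 59.4
```

Emit:
{"api": "apply_moves", "payload": {"targets": [[-1,0,0,0.003,0],[-1,0,0,0.003,0],[-1,0,0,0,0],[-1,0,0,0,0],[0.0,0,0,0,0],[0.0,0,0,0,0],[0.0,0,0,0,0],[0.0,0,0,0,0],[0.0,0,0,-0.02,0],[0.0,0,0,-0.03,0],[0.0,0,0,-0.03,0],[0.0,0,0,-0.03,0],[0.0,0,0,-0.03,0],[0.0,0,0,0,0],[0.0,0,0,0,0],[0.0,0,0,0,0],[0.0,0,0,0,0]]}}

```text
t: 22.95
ee_pos: [0.5548, -0.0594, 0.1644]
orientation: [-2.251, -2.187, 0.003]
wrist_force: [0.7, 0.4, -0.6]
width: 0.0429
grasp_force: 0.0
```

```bash
python3 - <<'E'
from sock import *
tool();c=grab('wrist');seated(c,.5586,.0325,.020);seated(c,.5572,-.0175,.017);seated(c,.5565,-.059,.0135)
c=grab('top');P,uv=cloud(c);g=c['img'].astype(int)[uv[:,1],uv[:,0]]
m=(P[:,2]>.058)&(P[:,2]<.08)&(abs(P[:,0]-.555)<.06)&(P[:,1]>-.33)&(P[:,1]<-.21);q=P[m];print('grip',m.sum(),q.mean(0).round(4),q.min(0).round(4),q.max(0).round(4))
c=grab('side');P,uv=cloud(c)
m=(P[:,2]>.058)&(P[:,2]<.08)&(abs(P[:,0]-.555)<.06)&(P[:,1]>-.33)&(P[:,1]<-.21);q=P[m];print('grip',m.sum(),q.mean(0).round(4),q.min(0).round(4),q.max(0).round(4))
E
```

```text
t 22.95 ee [ 0.5548 -0.0594  0.1644] head 88.34 w 0.0429
seated ztop 0.043 [0.0412 0.0442] c [558.8  32.9] 19.9
seated ztop 0.0432 [0.0413 0.0442] c [557.4 -17.4] 17.3
seated ztop 0.0428 [0.035 0.044] c [556.8 -60.3] 13.6
grip 108 [ 0.5576 -0.2713  0.0651] [ 0.4969 -0.2886  0.0581] [ 0.6053 -0.212   0.073 ]
grip 54 [ 0.5484 -0.2729  0.0664] [ 0.4961 -0.2831  0.058 ] [ 0.5881 -0.2354  0.0748]
```

All three sockets are seated at 43 mm. Next I'll close the fingers, go behind the lid's grip bar and look.

Emit:
{"api": "apply_moves", "payload": {"targets": [[-1,-0.0372,0.0019,0,0],[-1,-0.0372,0.0019,0,0],[-1,-0.0372,0.0019,0,0],[-1,-0.0372,0.0019,0,0],[-1,-0.0372,0.0019,0,0],[-1,-0.0372,0.0019,0,0],[-1,-0.0372,0.0019,0,0],[-1,0,0,0.02,0],[-1,0,0,0.02,0],[-1,0,0,0,0],[-1,0,0,0,0],[-1,0,0,0,0],[-1,0,0,0,0],[-1,0,0,0,0]], "newtons": 30}}

```text
t: 24.27
ee_pos: [0.5629, -0.3205, 0.128]
orientation: [2.25, 2.188, 0.001]
wrist_force: [0.4, 0.7, 1.0]
width: 0.0002
grasp_force: 0.0
```

```bash
cat >> sock.py <<'E'
def bar(c,y0,y1):
    P,uv=cloud(c);m=(P[:,2]>.064)&(P[:,2]<.073)&(abs(P[:,0]-.56)<.045)&(P[:,1]>y0)&(P[:,1]<y1);q=P[m]
    if m.sum()>5: print('bar',m.sum(),q.mean(0).round(4),np.percentile(q,1,0).round(4),np.percentile(q,99,0).round(4))
E
python3 - <<'E'
from sock import *
tool();c=grab('wrist');bar(c,-.305,-.2);tool();cv2.imwrite('pics/w13.png',c['img'])
E
```

```text
t 24.27 ee [ 0.5629 -0.3205  0.128 ] head 88.39 w 0.0002
bar 1299 [ 0.5609 -0.2762  0.0681] [ 0.5321 -0.2824  0.065 ] [ 0.5895 -0.2705  0.0699]
t 24.32 ee [ 0.5628 -0.3205  0.1279] head 88.38 w -0.0001
```

View pics/w13.png

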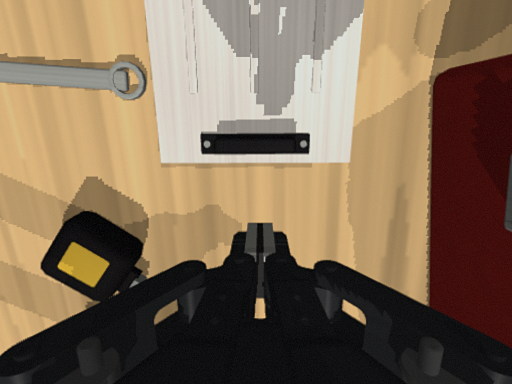

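The bar spans (202..309, 143), its outer face is at y = -0.282 and the shut fingers are behind it. I'll lower them and push.

Emit:
{"api": "apply_moves", "payload": {"targets": [[-1,0,-0.002,0.03,0],[-1,0,0,0.025,0],[-1,0,0,0.013,0],[-1,0,0,0,0],[-1,0,0,0,0],[-1,0,0,0,0],[-1,0,0,0,0],[-1,0.013,0,0,0],[-1,0.01,0,0,0],[-1,0.01,0,0,0],[-1,0.012,0,0,0],[-1,0.013,0,0,0],[-1,0.013,0,0,0],[-1,0,0,0,0],[-1,0,0,0,0]]}}

```text
t: 25.57
ee_pos: [0.5617, -0.2474, 0.0578]
orientation: [-2.25, -2.19, -0.0]
wrist_force: [-0.6, 0.2, -1.1]
width: -0.0001
grasp_force: 0.0
```

Emit:
{"api": "apply_moves", "payload": {"targets": [[-1,0.012,0,0,0],[-1,0.012,0,0,0],[-1,0.012,0,0,0],[-1,0.012,0,0,0],[-1,0.012,0,0,0],[-1,0.012,0,0,0],[-1,0.012,0,0,0],[-1,0,0,0,0],[-1,0,0,0,0]]}}

```text
t: 26.32
ee_pos: [0.5644, -0.1638, 0.0582]
orientation: [-2.251, -2.19, -0.001]
wrist_force: [0.2, -1.7, 0.6]
width: -0.0001
grasp_force: 0.0
```

```bash
python3 - <<'E'
from sock import *
s=tool();print(s['wrist_force']);c=grab('wrist');bar(c,-.19,-.05)
E
```

```text
t 26.32 ee [ 0.5644 -0.1638  0.0582] head 88.43 w -0.0001
[ 0.17719263 -1.68813972  0.58518814]
bar 2938 [ 0.5644 -0.1448  0.068 ] [ 0.5357 -0.1575  0.0644] [ 0.5928 -0.1382  0.0722]
```

Emit:
{"api": "apply_moves", "payload": {"targets": [[-1,0.004,0,0,0],[-1,0.004,0,0,0],[-1,0.003,0,0,0],[-1,0,0,0,0],[-1,0,0,0,0],[-1,0,0,0,0]]}}

```text
t: 26.87
ee_pos: [0.5647, -0.1543, 0.0583]
orientation: [-2.253, -2.188, -0.0]
wrist_force: [0.7, -0.3, -0.3]
width: 0.0002
grasp_force: 0.1
```

Emit:
{"api": "apply_moves", "payload": {"targets": [[-1,0.003,0,0,0],[-1,0.003,0,0,0],[-1,0,0,0,0],[-1,0,0,0,0],[-1,0,0,0,0]]}}

```text
t: 27.28
ee_pos: [0.5649, -0.1481, 0.0583]
orientation: [-2.253, -2.189, -0.0]
wrist_force: [-1.0, -0.5, -0.3]
width: -0.0
grasp_force: 0.1
```

Emit:
{"api": "apply_moves", "payload": {"targets": [[-1,0.003,0,0,0],[-1,0.003,0,0,0],[-1,0,0,0,0],[-1,0,0,0,0],[-1,0,0,0,0]]}}

```text
t: 27.7
ee_pos: [0.565, -0.142, 0.0582]
orientation: [-2.253, -2.189, -0.001]
wrist_force: [0.4, 0.2, -0.0]
width: -0.0001
grasp_force: 0.0
```

Emit:
{"api": "apply_moves", "payload": {"targets": [[-1,0.003,0,0,0],[-1,0.003,0,0,0],[-1,0,0,0,0],[-1,0,0,0,0],[-1,0,0,0,0]]}}

```text
t: 28.12
ee_pos: [0.5652, -0.136, 0.0582]
orientation: [-2.253, -2.189, -0.001]
wrist_force: [0.3, -0.5, 0.4]
width: -0.0001
grasp_force: 0.0
```

Emit:
{"api": "apply_moves", "payload": {"targets": [[-1,0.003,0,0,0],[-1,0.003,0,0,0],[-1,0,0,0,0],[-1,0,0,0,0],[-1,0,0,0,0]]}}

```text
t: 28.53
ee_pos: [0.5654, -0.13, 0.0583]
orientation: [-2.253, -2.189, -0.001]
wrist_force: [0.1, -0.5, -0.6]
width: 0.0003
grasp_force: 0.0
```

Emit:
{"api": "apply_moves", "payload": {"targets": [[-1,0.003,0,0,0],[-1,0.003,0,0,0],[-1,0,0,0,0],[-1,0,0,0,0],[-1,0,0,0,0]]}}

```text
t: 28.95
ee_pos: [0.5655, -0.1298, 0.0585]
orientation: [2.248, 2.185, -0.01]
wrist_force: [-2.3, -14.8, -3.3]
width: 0.0001
grasp_force: 7.4
```

```bash
python3 - <<'E'
from sock import *
s=tool();print(s['wrist_force']);c=grab('wrist');bar(c,-.14,-.05)
cv2.imwrite('pics/w14.png',c['img'])
c=grab('top');cv2.imwrite('pics/t14.png',c['img'][160:240,220:360])
E
```

```text
t 28.95 ee [ 0.5655 -0.1298  0.0585] head 88.38 w 0.0001
[ -2.32844113 -14.76364781  -3.2664511 ]
bar 2797 [ 0.5653 -0.1128  0.068 ] [ 0.5365 -0.1233  0.0645] [ 0.5937 -0.1068  0.0723]
```

That is the stop: 15 N and no further advance after about 163 mm of travel. I'll back off, rise and check.

Emit:
{"api": "apply_moves", "payload": {"targets": [[-1,-0.008,0,0,0],[-1,-0.01,0,0,0],[-1,-0.01,0,0,0],[-1,0,0,-0.03,0],[-1,0,0,-0.04,0],[-1,0,0,-0.04,0],[-1,-0.02,0,-0.03,0],[-1,-0.02,0,-0.03,0],[-1,-0.03,0,0,0],[-1,0,0,0,0],[-1,0,0,0,0],[-1,0,0,0,0],[-1,0,0,0,0],[-1,0,0,0,0]]}}

```text
t: 30.22
ee_pos: [0.5623, -0.2211, 0.2271]
orientation: [-2.25, -2.189, 0.0]
wrist_force: [0.4, -0.2, 0.3]
width: -0.0002
grasp_force: 0.0
```

```bash
python3 - <<'E'
from sock import *
s=tool();c=grab('wrist');bar(c,-.14,-.05)
cv2.imwrite('pics/w15.png',c['img'])
P,uv=cloud(c);m=(P[:,2]>.045)&(P[:,2]<.0615)&(abs(P[:,0]-.566)<.09)&(abs(P[:,1])<.16);q=P[m];print(np.percentile(q,[.5,99.5],0).round(4))
E
```

```text
t 30.22 ee [ 0.5623 -0.2211  0.2271] head 88.4 w -0.0002
bar 719 [ 0.5653 -0.113   0.0679] [ 0.5363 -0.1187  0.0647] [ 0.5937 -0.107   0.07  ]
[[ 0.4885 -0.1283  0.0516]
 [ 0.6433 -0.0464  0.0578]]
```

View pics/w15.png

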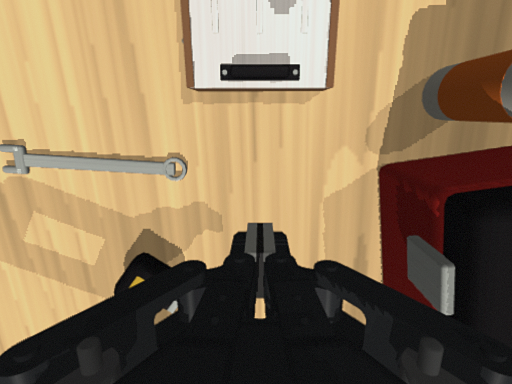

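The lid's edge is now flush with the case's -y end (row 88), with the bar at (260,72), and the robot is clear.

```bash
python3 -c "
from bench import finish_job;print(finish_job())"
```

```text
the job is handed in; nothing more can be done
None
```

The three sockets stand seated in their own pockets (tops at 43 mm), the lid is shut against its stop, and the job was handed in at about 30 s of the 72 s allowed.

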